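# Put the stray screwdriver away in the bench cabinet drawer

## Robot

A 6-joint arm with a two-finger parallel gripper is mounted at the origin on the work surface. World frame = base frame: x ahead of the robot, y to its left, z up, the work surface at z = 0. Lengths are in mm, angles in rad, forces in N, time in s.
With the tool pointing down it reaches from about 350 to 875 mm from the base axis. Payload 4.2 kg.
Tool frame: the origin (TCP) lies between the finger pads; the fingertips stand 11 mm ahead of it and the grasp point (between the pads) lies 8 mm behind it; z points along the fingers, y is the direction in which the jaws open and shut (so a half turn about z gives the same grasp; the last joint's range is limited). The gripper opens to 85 mm and grips with 20 to 120 N. Pads are 22 mm wide; open, the fingers measure 114 mm over their backs; the gripper's body (76 mm by 85 mm) begins 54 mm behind the grasp point. The pads swing forward as they close: fully open they stand 13 mm farther back than shut.
Start: joints at [-1, 0.385, 0.008, 0, -1.194, -0.259], TCP at [191.748, -594.838, 242.312] pointing down, gripper open.
Joint ranges: [-3.14, 3.14], [-1.21, 2.06], [-1.07, 1.41], [-3.16, 2.05], [-2.99, -0.16], [-3.1, 3.1]. Speed limits (rad/s): [2.79, 2.79, 3.14, 3.14, 3.14, 3.14].

## Interface

Orientations are given as a unit quaternion [x, y, z, w].
In Python, from bench import * gives the robot as it stands.
- The arm moves only by the tool servo_tool, never from a script. Its argument "rows" is a list of rows, each a list of 7 numbers: the opening, from 0 (shut) to 1 (fully open), then the shift along the tool's x, y, z in cm, then the turn, a rotation vector about the tool's x, y, z in degrees. A call has 1 to 12 rows; each row shifts and turns the commanded pose from where the row before left it, along the tool's axes as they then stand; what a row does not reach is not made up. A row lasts 1/10 s, in which the tool goes at most 50 mm and 8.59 degrees, less where a joint would pass 70% of its speed; a pose out of reach is approached as far as the arm can. A call is refused whole if a number of a shift passes 5 or a number of a turn 8.59, either way. A call with a gripper value outside its range is refused whole. The fingers move at their own pace and stop on an object; the grip force is fixed at half the most. Time passes only in rows, so rows that do not move let the fingers close. It gives the time, the measured TCP pose, the force and the opening at its end, in the units of the state.
- read_state(): the state, without advancing time (a new reading comes with each control period).
- get_image(name): name is "scene" or "top" or "wrist"; returns a dict with "image" (480x640x3 uint8, red, green, blue), "mtx" (3x3 intrinsics, pixels), "extrinsics" (4x4, takes a point from camera to world coordinates). Camera axes: x right, y up, looking along -z (the intrinsics and any distortion apply to the point x, -y, -z); pixel columns grow to the right and rows downward; lengths in mm; the calibration is good to about 2 mm. The wrist camera is an equidistant fisheye: a pixel r from the principal point sees the ray r / f radians off the axis. A picture is of the moment at which its call begins. There is no depth.
- job_done(): hands the job in, once; it reports no verdict.
The state is a dict: "clock": time; "joints": joint angles; "joint_vel": joint speeds; "joint_efforts": joint torques, N m; "position": TCP position; "ee_rot": TCP orientation; "contact_force": force on the tool from outside, world axes, zero at the start; "wrist_torque": the same for the moment, N m; "gripper_width": finger opening in mm.
Only numpy, scipy, OpenCV 4.12 (cv2) and the standard library are available. Lean on these libraries where they do the work, as an engineer would, in place of code of your own. Each camera call takes 0.05 s, during which the arm holds its last target. There are 200 camera calls.

## Task

A screwdriver has been left in the pen block on the lab bench. Pull the drawer of the small wooden cabinet well open by its handle, then draw the screwdriver up out of the block and stand it, blade down, in the empty middle compartment right behind the drawer front, setting it down rather than dropping it (it may lean there). Leave the drawer open, keep the marker and the spatula in the block, and do not disturb the brown bottle.

Things in the scene. Friction and masses are not known exactly. Their poses are not given: they have to be found in the camera images.
- cabinet: Fixed oak-coloured bench cabinet with one drawer, 240 deep (x) x 180 wide (y) x 190 mm high, standing on the bench. Origin: centre of its underside. Its own -x axis points out of its front, roughly towards the robot; the drawer slides along that axis.
- tooldrawer (a joint): Opening of the drawer in m: 0 shut, at most 0.15. It starts shut or up to 20 mm open, slides with a friction of about 2.5 N and stays where it is left. 0.10 or more is well open.
- drawer_handle (a point): Middle of the drawer's steel bar handle: level, 100 mm long along the cabinet's y, 11 mm thick, bar centre 35 mm out from the panel's face, 40 mm below the cabinet's top and 150 mm above the bench. It can be pinched from above, one finger in the gap to the panel. Cabinet's axes; moves with the drawer.
- compartment (a point): Floor centre of the empty middle compartment, 16 mm above the bench; cabinet's axes; moves with the drawer. 50 x 50 mm inside, side and rear walls 80 mm high; its front is the drawer's front panel, 25 mm from here towards cabinet -x, 159 mm above this floor: put the fingers either side along cabinet y. Handle: 74 mm towards -x. The drawer's other spaces hold cartons lower than the walls.
- pen_block: Fixed pale wooden block, 60 (x) x 160 (y) x 86 mm high, left or right of the cabinet. Origin: centre of its underside. Three square wells, 30 mm wide and 80 mm deep (floor 6 mm above the bench), in a row along its y at -50, 0 and +50 mm; screwdriver, marker and spatula each stand in one, in any order.
- screwdriver: Screwdriver, blade down, nearly upright in a well: steel shaft 8 mm thick, 70 mm long, then a black handle with grey ribs, 26 mm in diameter and 80 mm long (thickest of the three items), waisted to 18 mm from 88 to 98 mm above the tip; 150 mm overall, 60 to 130 g. Origin: lower end of the shaft; z axis along it towards the handle. Its top 70 mm show above the block.
- marker: Capped marker pen in the pen block, to be left there: white barrel, grey cap with clip, 18 mm thick, 140 mm long. Origin: centre of its lower end. It may lean up to 10 degrees.
- spatula: Lab spatula in the pen block, to be left there: wooden grip 20 mm thick and 85 mm long standing in the well, thin steel neck and a flat steel blade 18 mm wide at the top; 157 mm overall. Origin: centre of its lower end. It may lean a few degrees.
- tube_rack: Fixed round green rack, 104 mm in diameter and 60 mm high, with capped tubes up to 114 mm above the bench, on the other side of the cabinet from the pen block. Bystander. Origin: centre of its underside.
- amber_bottle: Loose brown glass jar with a white lid, 60 mm in diameter, 130 mm high, standing on the left beyond the block or rack; not to be moved. Origin: centre of its underside.

How it is judged (in metres and radians):
On the way, in this order (a step that is already met when the one before it is completed fails the run):
1. the drawer is pulled well open while the screwdriver still stands in the block (value of joint tooldrawer above 0.1 m and z of screwdriver in the frame of pen_block below 0.03 m), for 0.2 s.
2. the screwdriver is drawn clear out of the block, held by the fingers (z of screwdriver in the frame of pen_block above 0.09 m and contact force between the fingers and screwdriver above 0.5 N), for 0.2 s.
At the end, for the whole second after the job is handed in: Screwdriver at rest in the middle compartment, blade down: tip within 27 mm of the centre each way and under 15 mm above its floor, leaning under 37 degrees. Drawer at least 90 mm open. Marker and spatula in the pen block; bottle within 40 mm of its start (value of joint tooldrawer above 0.09 m and x of screwdriver in the frame of compartment between -0.027 and 0.027 m and y of screwdriver in the frame of compartment between -0.027 and 0.027 m and z of screwdriver in the frame of compartment below 0.015 m and angle between screwdriver's own z axis and vertical below 0.65 rad and height (world z) of screwdriver above 0.005 m and linear speed of screwdriver below 0.02 m/s and angular speed of screwdriver below 0.3 rad/s and z of each of marker, spatula in the frame of pen_block below 0.03 m and horizontal distance between each of marker, spatula and pen_block below 0.075 m and distance of amber_bottle from where it was at the start of the episode below 0.04 m); the robot touches nothing.
It fails at once if the screwdriver is dropped (falls freely more than about 25 mm) (contact force between the fingers and screwdriver below 0.1 N and linear speed of screwdriver above 0.7 m/s).
It fails at once if the marker or the spatula is pulled out of its well (distance of any of marker, spatula from where it was at the start of the episode above 0.05 m).
It fails at once if the brown bottle is shifted or tipped (distance of amber_bottle from where it was at the start of the episode above 0.04 m or angle between amber_bottle's own z axis and vertical above 0.5 rad).
It also fails if it takes over 61 s, if anything falls off the work surface, if the arm or the gripper's body presses on something with over 40 N, if the wrist force passes 120 N, or if a joint passes its speed limit or range.

## Working session

There is one attempt and no reset: what is moved stays moved. The work goes in short steps, Python scripts to look and compute and a tool call to move; the robot and the scene stay as the last step left them, time stands still between calls to the robot, and variables do not carry over. Pictures are saved under pics/ and viewed, about 8 in all and at most 12, crops included, and the job is handed in when it is done.

Besides the shell and the picture viewer there is one more tool, called after "Emit:" by a JSON object that holds its "op" and its "data". servo_tool: Moves the arm, as the interface text tells. Its arguments: {"type":"object","properties":{"rows":{"type":"array","items":{"type":"array","items":{"type":"number"}}}},"required":["rows"]}

```bash
ls; mkdir -p pics; python3 - <<'E'
from bench import *
import cv2,pickle
s=read_state(); print({k:s[k] for k in('clock','position','ee_rot','contact_force','gripper_width')})
for n in('scene','top'):
    d=get_image(n); cv2.imwrite(f'pics/{n}0.png',d['image'][:,:,::-1]); pickle.dump({k:d[k] for k in('mtx','extrinsics')},open(n+'.pkl','wb')); print(n,d['mtx'],d['extrinsics'],[k for k in d])
E
```

```text
pics
{'clock': 0.0, 'position': array([ 191.58515798, -594.31800251,  241.18943084]), 'ee_rot': array([-1.55178879e-01,  9.87885754e-01,  1.09833101e-03, -2.13059507e-04]), 'contact_force': array([-0.79229394,  0.69611445,  0.54402176]), 'gripper_width': 85.44083737227847}
scene [[468.63251036   0.         312.88181224]
 [  0.         468.63251036 244.09123753]
 [  0.           0.           1.        ]] [[ 9.98312962e-01  1.92939090e-02 -5.47629026e-02  5.71407463e+02]
 [-5.54803680e-02  5.95115603e-01 -8.01722737e-01 -9.99985306e+02]
 [ 1.71218923e-02  8.03408466e-01  5.95182054e-01  8.66227873e+02]
 [ 0.00000000e+00  0.00000000e+00  0.00000000e+00  1.00000000e+00]] ['image', 'mtx', 'extrinsics']
top [[440.290179     0.         320.42330774]
 [  0.         440.290179   239.03583222]
 [  0.           0.           1.        ]] [[ 1.31144875e-02  9.95596941e-01 -9.28156334e-02  5.44475769e+02]
 [-9.99876130e-01  1.22494983e-02 -9.88303228e-03 -4.85926948e+00]
 [-8.70257176e-03  9.29337472e-02  9.95634262e-01  1.25437193e+03]
 [ 0.00000000e+00  0.00000000e+00  0.00000000e+00  1.00000000e+00]] ['image', 'mtx', 'extrinsics']
```

View pics/top0.png

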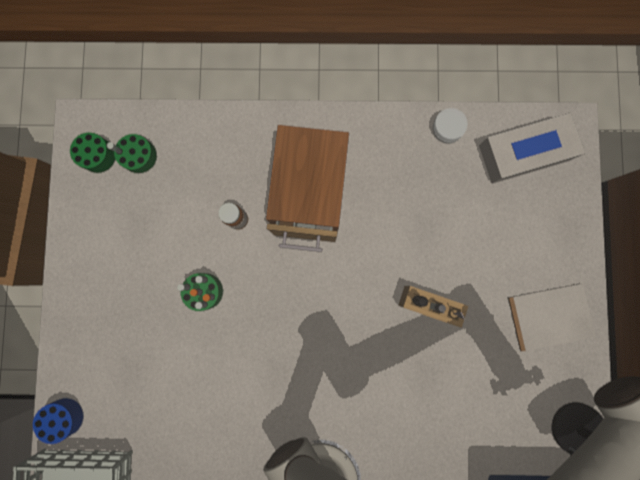

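View pics/scene0.png

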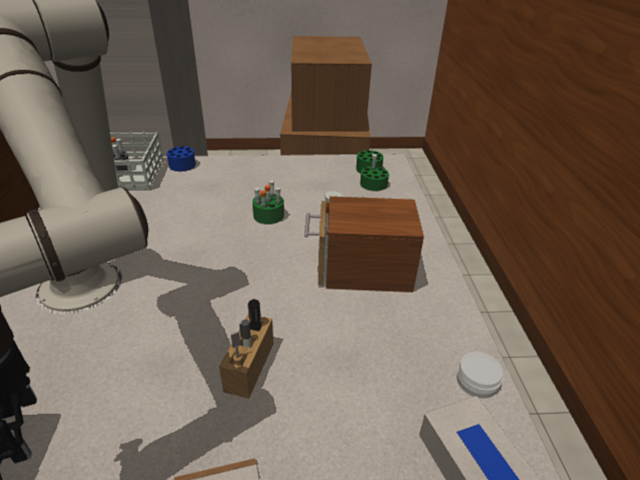

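Top view: the cabinet is near (305,180) with its handle near (300,246), and the block is at (433,305) with the black screwdriver in its left well near (420,299). The bottle is at (230,213) and the rack at (200,291). Next I'll enlarge crops to read off points.

```bash
python3 - <<'E'
import cv2,numpy as np
t=cv2.imread('pics/top0.png'); s=cv2.imread('pics/scene0.png')
a=cv2.resize(t[110:260,255:355],None,fx=4,fy=4,interpolation=cv2.INTER_CUBIC)
b=cv2.resize(t[275:335,390:475],(400,282),interpolation=cv2.INTER_CUBIC)
c=cv2.resize(s[290:400,210:290],(400,550),interpolation=cv2.INTER_CUBIC)[:318]
o=np.zeros((600,800,3),np.uint8); o[:,:400]=a; o[:282,400:]=b; o[282:,400:]=c
cv2.imwrite('pics/crop.png',o)
E
```

```text
(no output)
```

View pics/crop.png

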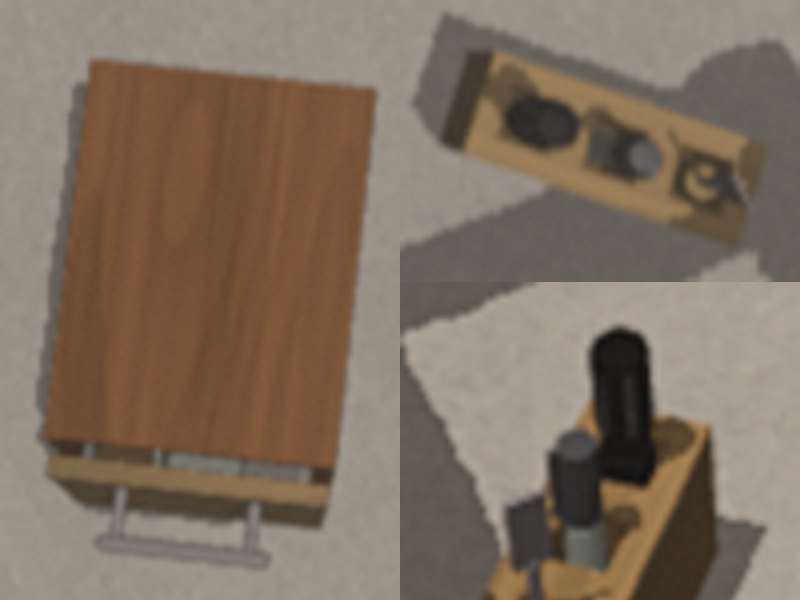

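```bash
cat > h.py <<'E'
import numpy as np,pickle
def pt(n,u,v,z):
    d=pickle.load(open(n+'.pkl','rb')); K=d['mtx'];T=d['extrinsics']
    r=np.linalg.solve(K,[u,v,1]); r=T[:3,:3]@[r[0],-r[1],-r[2]]; o=T[:3,3]
    return o+r*(z-o[2])/r[2]
E
python3 - <<'E'
from h import *
np.set_printoptions(precision=1,suppress=True)
a=lambda x,y,z:pt('top',255+(x+.5)/4-.5,110+(y+.5)/4-.5,z)
b=lambda x,y,z:pt('top',390+(x-399.5)/4.706-.5,275+(y+.5)/4.7-.5,z)
c=lambda x,y,z:pt('scene',210+(x-399.5)/5-.5,290+(y-281.5)/5-.5,z)
C=np.array([a(*p,190) for p in[(92,60),(375,90),(330,468),(45,440)]]);print(C,'sides',np.linalg.norm(C-np.roll(C,-1,0),axis=1))
ang=lambda v:np.degrees(np.arctan2(v[1],v[0]))
print('cab axis',ang(C[0]-C[3]),ang(C[1]-C[2]),ang(C[0]-C[1])-90,ang(C[3]-C[2])-90)
H=np.array([a(98,543,150),a(268,562,150)]);print('handle',H,H.mean(0),np.linalg.norm(H[0]-H[1]),ang(H[0]-H[1])-90)
B=np.array([b(*p,86) for p in[(495,50),(765,145),(740,247),(465,150)]]);print(B,B.mean(0),np.linalg.norm(B-np.roll(B,-1,0),axis=1),ang(B[0]-B[1])-90,ang(B[3]-B[2])-90)
y=(B[0]+B[3]-B[1]-B[2]);y/=np.linalg.norm(y); print('well',B.mean(0)+50*y)
print('drv top',b(557,124,156),c(619,345,156),'scene base z86',c(625,470,86))
print('bottle',pt('top',230,213,130),'rack',pt('top',202,292,60))
print(C.mean(0))
E
```

```text
[[928.5 116.  190. ]
 [911.1 -60.2 190. ]
 [674.5 -34.5 190. ]
 [689.6 139.5 190. ]] sides [177.1 238.  174.7 240.1]
cab axis -5.597617610648357 -6.188775525973489 -5.642325237356346 -4.962374677124785
handle [[630.1 109.9 150. ]
 [619.5   2.7 150. ]] [624.8  56.3 150. ] 107.68782795052276 -5.671892209042824
[[ 534.  -230.3   86. ]
 [ 483.3 -380.1   86. ]
 [ 427.  -365.3   86. ]
 [ 478.3 -213.3   86. ]] [ 480.7 -297.3   86. ] [158.1  58.2 160.4  58.3] -18.703686617043545 -18.63598559599211
well [ 496.7 -249.9   86. ]
drv top [ 496.4 -249.1  156. ] [ 495.7 -251.   156. ] scene base z86 [ 494.6 -258.5   86. ]
bottle [714.  240.8 130. ] rack [508.2 324.9  60. ]
[801.   40.2 190. ]
```

Emit:
{"op": "servo_tool", "data": {"rows": [[0.33, 0, 0, 0, 0, 0, -8.3], [0.33, 0, 0, 0, 0, 0, -8.3], [0.33, 0, 0, 0, 0, 0, -8.3], [0.33, 0, 0, 0, 0, 0, -8.3], [0.33, 0, 0, 0, 0, 0, -8.3], [0.33, 0, 0, 0, 0, 0, -8.3], [0.33, 0, 0, 0, 0, 0, -8.3], [0.33, 0, 0, 0, 0, 0, -8.5], [0.33, 0, 0, -2, 0, 0, 0], [0.33, 0, 0, 0, 0, 0, 0]]}}

```text
clock: 1.1
position: [192.1, -595.9, 264.4]
ee_rot: [-0.672, 0.74, -0.002, -0.001]
contact_force: [0.4, 0.2, 1.1]
gripper_width: 28.1
```

```bash
cat >> h.py <<'E'
from scipy.spatial.transform import Rotation as R
def go(x,y,z,yaw=None):
    """print shift (cm) and turn (deg) in tool axes to reach TCP x,y,z with tool y at yaw"""
    from bench import read_state
    s=read_state(); r=R.from_quat(s['ee_rot']); p=s['position']; M=r.as_matrix()
    print('clock %.2f'%s['clock'],'p',p.round(1),'w %.1f'%s['gripper_width'],'F',np.round(s['contact_force'],1),'yaw %.1f'%np.degrees(np.arctan2(M[1,1],M[0,1])),'j6 %.2f'%s['joints'][5])
    print('shift cm',(M.T@(np.array([x,y,z])-p)/10).round(2))
    if yaw is not None:
        c,n=np.cos(np.radians(yaw)),np.sin(np.radians(yaw))
        t=R.from_matrix(np.array([[n,c,0],[-c,n,0],[0,0,-1]]))
        print('turn',np.degrees((r.inv()*t).as_rotvec()).round(1))
E
python3 -c "
from h import *; go(625,56,260,174.4)"
```

```text
clock 1.10 p [ 192.1 -595.9  264.4] w 28.1 F [0.4 0.2 1.1] yaw 174.5 j6 0.90
shift cm [-69.06 -36.81   0.23]Traceback (most recent call last):
  File "<string>", line 2, in <module>
    from h import *; go(625,56,260,174.4)
                     ~~^^^^^^^^^^^^^^^^^^
  File "h.py", line 15, in go
    t=R.from_matrix(np.array([[n,c,0],[-c,n,0],[0,0,-1]]))
  File "scipy/spatial/transform/_rotation.pyx", line 1143, in scipy.spatial.transform._rotation.Rotation.from_matrix
ValueError: Non-positive determinant (left-handed or null coordinate frame) in rotation matrix 0: [[ 0.0975829 -0.9952274  0.       ]
 [ 0.9952274  0.0975829  0.       ]
 [ 0.         0.        -1.       ]].
```

Emit:
{"op": "servo_tool", "data": {"rows": [[0.33, -3.84, -2.045, 0, 0, 0, 0], [0.33, -3.84, -2.045, 0, 0, 0, 0], [0.33, -3.84, -2.045, 0, 0, 0, 0], [0.33, -3.84, -2.045, 0, 0, 0, 0], [0.33, -3.84, -2.045, 0, 0, 0, 0], [0.33, -3.84, -2.045, 0, 0, 0, 0], [0.33, -3.84, -2.045, 0, 0, 0, 0], [0.33, -3.84, -2.045, 0, 0, 0, 0], [0.33, -3.84, -2.045, 0, 0, 0, 0], [0.33, -3.84, -2.045, 0, 0, 0, 0], [0.33, -3.84, -2.045, 0, 0, 0, 0], [0.33, -3.84, -2.045, 0, 0, 0, 0]]}}

```text
clock: 2.3
position: [480.8, -158.0, 261.7]
ee_rot: [-0.672, 0.74, 0.0, -0.0]
contact_force: [0.7, 0.3, -0.2]
gripper_width: 28.1
```

Emit:
{"op": "servo_tool", "data": {"rows": [[0.33, -3.84, -2.045, 0, 0, 0, 0], [0.33, -3.84, -2.045, 0, 0, 0, 0], [0.33, -3.84, -2.045, 0, 0, 0, 0], [0.33, -3.84, -2.045, 0, 0, 0, 0], [0.33, -3.84, -2.045, 0, 0, 0, 0], [0.33, -3.84, -2.045, 0, 0, 0, 0], [0.33, 0, 0, 0, 0, 0, 0], [0.33, 0, 0, 0, 0, 0, 0]]}}

```text
clock: 3.1
position: [624.5, 58.4, 260.6]
ee_rot: [-0.673, 0.74, 0.001, -0.001]
contact_force: [-0.2, 0.2, -0.1]
gripper_width: 28.3
```

```bash
sed -i 's/\[\[n,c,0\],\[-c,n,0\]/[[-n,c,0],[c,n,0]/' h.py; python3 - <<'E'
from h import *; go(625,56,260,174.4)
from bench import *; import cv2
d=get_image('wrist'); cv2.imwrite('pics/w1.png',d['image'][:,:,::-1]); print(d['mtx'],d['extrinsics'])
pickle.dump({k:d[k] for k in('mtx','extrinsics')},open('w1.pkl','wb'))
E
```

```text
clock 3.10 p [624.5  58.4 260.6] w 28.3 F [-0.2  0.2 -0.1] yaw 174.5 j6 -0.45
shift cm [ 0.23 -0.07  0.06]
turn [ 0.1 -0.   0.1]
[[371.64829954   0.         325.65931754]
 [  0.         371.64829954 241.67434046]
 [  0.           0.           1.        ]] [[-9.95512948e-01 -9.20292781e-02 -2.20132492e-02  6.18263934e+02]
 [ 9.45702799e-02 -9.59694674e-01 -2.64655614e-01 -8.56178587e+00]
 [ 3.23006712e-03 -2.65549890e-01  9.64091709e-01  3.92370450e+02]
 [ 0.00000000e+00  0.00000000e+00  0.00000000e+00  1.00000000e+00]]
```

View pics/w1.png

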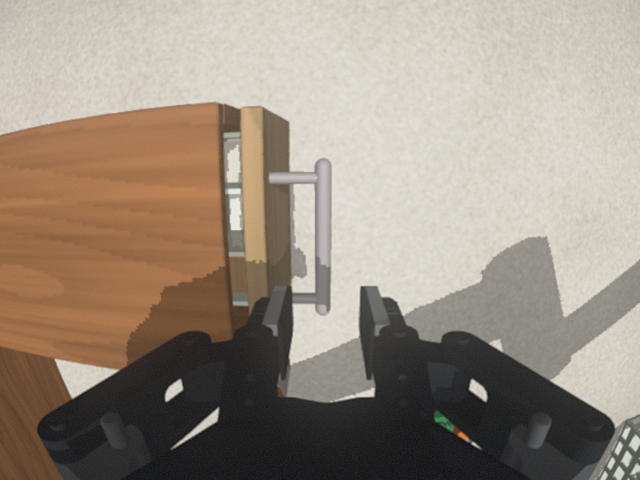

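The wrist view shows the bar from about (323,163) to (322,311), with both fingers at the bottom straddling its line. I'll compute the bar's position from these.

```bash
cat >> h.py <<'E'
def fish(n,u,v,z):
    d=pickle.load(open(n+'.pkl','rb'));K=d['mtx'];T=d['extrinsics'];a=np.array([u-K[0,2],v-K[1,2]]);r=np.hypot(*a);th=r/K[0,0]
    q=np.array([a[0]/r*np.sin(th),-a[1]/r*np.sin(th),-np.cos(th)]); q=T[:3,:3]@q;o=T[:3,3]
    return (o+q*(z-o[2])/q[2]).round(1)
E
python3 - <<'E'
from h import *
A=fish('w1',323,163,150);B=fish('w1',322,311,150);print(A,B,(A+B)/2,np.linalg.norm(A-B),np.degrees(np.arctan2(*(A-B)[:2])))
print('panel outer top edge',fish('w1',264,108,175),fish('w1',265,285,175))
E
```

```text
[620.5   5.1 150. ] [631.3 109.4 150. ] [625.9   57.25 150.  ] 104.85766543271885 -174.0882363243903
panel outer top edge [651.2 -32.3 175. ] [664.3  75.9 175. ]
```

Emit:
{"op": "servo_tool", "data": {"rows": [[0.33, 0, -0.15, 2, 0, 0, 0], [0.33, 0, 0, 2, 0, 0, 0], [0.33, 0, 0, 2, 0, 0, 0], [0.33, 0, 0, 2, 0, 0, 0], [0.33, 0, 0, 2, 0, 0, 0], [0.33, 0, 0, 1.8, 0, 0, 0], [0.33, 0, 0, 0, 0, 0, 0]]}}

```text
clock: 3.85
position: [625.8, 55.8, 144.4]
ee_rot: [-0.672, 0.741, -0.0, -0.0]
contact_force: [0.2, 0.3, 0.7]
gripper_width: 28.2
```

Emit:
{"op": "servo_tool", "data": {"rows": [[0, 0, 0, 0, 0, 0, 0], [0, 0, 0, 0, 0, 0, 0], [0, 0, 0, 0, 0, 0, 0], [0, 0, 0, 0, 0, 0, 0], [0, 0, 0, 0, 0, 0, 0]]}}

```text
clock: 4.35
position: [626.0, 56.3, 144.9]
ee_rot: [-0.672, 0.741, -0.0, -0.001]
contact_force: [-1.2, -5.6, 3.3]
gripper_width: 9.0
```

Emit:
{"op": "servo_tool", "data": {"rows": [[0, 0, 0.5, 0, 0, 0, 0], [0, 0, 1, 0, 0, 0, 0], [0, 0, 1, 0, 0, 0, 0], [0, 0, 1, 0, 0, 0, 0], [0, 0, 1, 0, 0, 0, 0], [0, 0, 1.2, 0, 0, 0, 0], [0, 0, 1.2, 0, 0, 0, 0], [0, 0, 1.2, 0, 0, 0, 0], [0, 0, 1.2, 0, 0, 0, 0], [0, 0, 1.2, 0, 0, 0, 0], [0, 0, 1.2, 0, 0, 0, 0], [0, 0, 1, 0, 0, 0, 0]]}}

```text
clock: 5.55
position: [500.0, 69.0, 144.8]
ee_rot: [-0.672, 0.74, -0.001, 0.0]
contact_force: [2.4, -6.8, 2.3]
gripper_width: 9.1
```

Emit:
{"op": "servo_tool", "data": {"rows": [[0, 0, 0, 0, 0, 0, 0], [0, 0, 0, 0, 0, 0, 0]]}}

```text
clock: 5.75
position: [499.0, 69.1, 144.8]
ee_rot: [-0.672, 0.74, 0.0, -0.001]
contact_force: [-2.6, -5.2, 5.7]
gripper_width: 8.5
```

Emit:
{"op": "servo_tool", "data": {"rows": [[0.33, 0, 0, 0, 0, 0, 0], [0.33, 0, 0, 0, 0, 0, 0], [0.33, 0, 0, 0, 0, 0, 0], [0.33, 0, 0, -1, 0, 0, 0], [0.33, 0, 0, -2.5, 0, 0, 0], [0.33, 0, 0, -2.5, 0, 0, 0], [0.33, 0, 0, -2.5, 0, 0, 0], [0.33, 0, 0, -2.5, 0, 0, 0], [0.33, 0, 0, 0, 0, 0, 0]]}}

```text
clock: 6.65
position: [502.4, 70.6, 258.9]
ee_rot: [-0.672, 0.74, -0.002, 0.004]
contact_force: [0.5, -0.3, 0.1]
gripper_width: 28.2
```

```bash
python3 - <<'E'
from h import *; go(496,-250,260,161.3)
from bench import *; import cv2
d=get_image('top'); cv2.imwrite('pics/t1.png',cv2.resize(d['image'][180:330,250:450,::-1],None,fx=4,fy=4,interpolation=cv2.INTER_CUBIC))
E
```

```text
clock 6.65 p [502.4  70.6 258.9] w 28.2 F [ 0.5 -0.3  0.1] yaw 174.5 j6 -0.56
shift cm [31.97 -2.43 -0.21]
turn [-0.5  0.3 13.2]
```

View pics/t1.png

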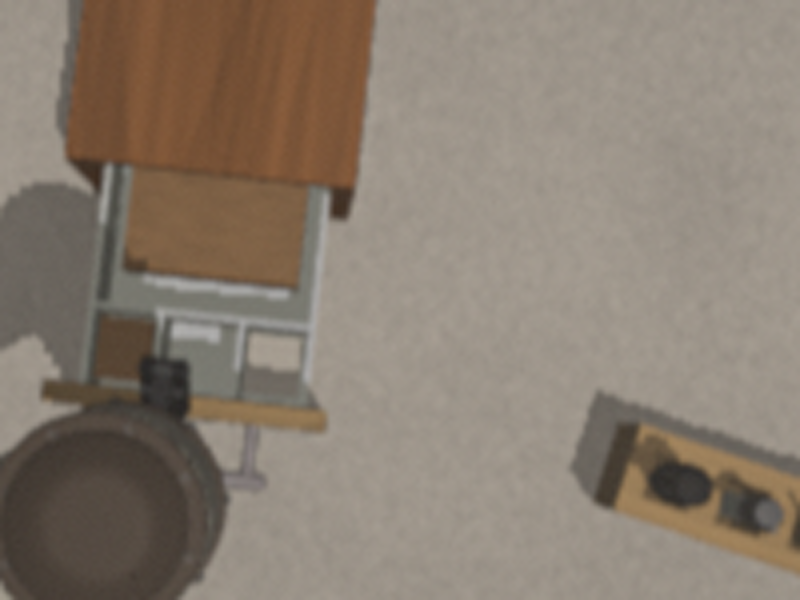

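The drawer is well open. The empty middle compartment shows at crop (165–240, 320–395), and the screwdriver still stands in the block.

Emit:
{"op": "servo_tool", "data": {"rows": [[0.7, 4, -0.3, 0, 0, 0, 0], [0.7, 4, -0.3, 0, 0, 0, 0], [0.7, 4, -0.3, 0, 0, 0, 0], [0.7, 4, -0.3, 0, 0, 0, 0], [0.7, 4, -0.3, 0, 0, 0, 0], [0.7, 4, -0.3, 0, 0, 0, 0], [0.7, 4, -0.3, 0, 0, 0, 0], [0.7, 4, -0.3, 0, 0, 0, 0], [0.7, 0, 0, 0, -0.5, 0.3, 6.6], [0.7, 0, 0, 0, 0, 0, 6.6], [0.7, 0, 0, 0, 0, 0, 0], [0.7, 0, 0, 0, 0, 0, 0]]}}

```text
clock: 7.9
position: [492.8, -250.9, 253.7]
ee_rot: [-0.584, 0.812, 0.002, -0.005]
contact_force: [-0.4, -0.2, 0.2]
gripper_width: 59.5
```

```bash
python3 - <<'E'
from h import *; go(496,-250,260,161.3)
from bench import *; import cv2
d=get_image('wrist'); cv2.imwrite('pics/w2.png',d['image'][:,:,::-1])
pickle.dump({k:d[k] for k in('mtx','extrinsics')},open('w2.pkl','wb'))
a=lambda x,y,z:pt('top',250+(x+.5)/4-.5,180+(y+.5)/4-.5,z)
for p in [(162,315,96),(242,326,96),(157,380,96),(238,395,96),(262,482,150),(190,400,175),(324,418,175),(45,385,175)]: print(p,a(*p).round(1))
E
```

```text
clock 7.90 p [ 492.8 -250.9  253.7] w 59.5 F [-0.4 -0.2  0.2] yaw 161.4 j6 -0.15
shift cm [-0.19 -0.27 -0.64]
turn [ 0.5 -0.4  0.1]
(162, 315, 96) [600.3  85.7  96. ]
(242, 326, 96) [593.8  33.   96. ]
(157, 380, 96) [557.6  88.2  96. ]
(238, 395, 96) [548.5  34.9  96. ]
(262, 482, 150) [494.7  17.3 150. ]
(190, 400, 175) [544.8  61.5 175. ]
(324, 418, 175) [535.  -20.5 175. ]
(45, 385, 175) [552.8 150.3 175. ]
```

View pics/w2.png

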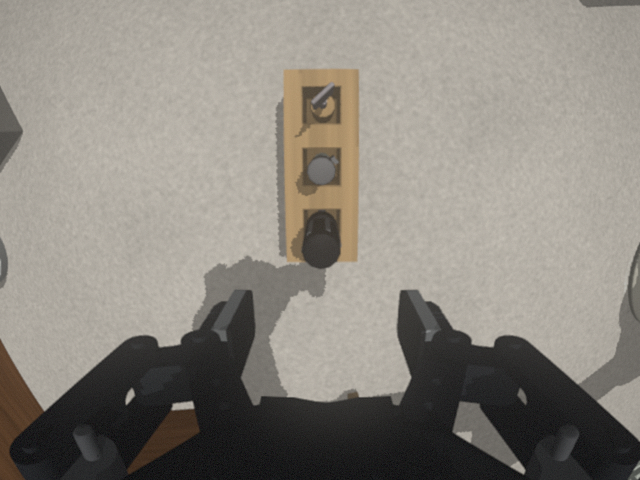

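The wrist view shows the screwdriver top at about (322,248), centred between the fingers and about upright. The marker top is at (322,168) and the spatula at (322,100).

```bash
python3 - <<'E'
from h import *
x=fish('w2',322,249,156);print(x, 'waist/base', fish('w2',322,222,90))
go(x[0],x[1],118,161.3)
E
```

```text
[ 493.9 -251.1  156. ] waist/base [ 492.7 -254.6   90. ]
clock 7.95 p [ 492.8 -250.8  253.9] w 59.7 F [-0.1 -0.3  0.3] yaw 161.4 j6 -0.15
shift cm [-0.1  -0.23 13.59]
turn [ 0.5 -0.4  0.1]
```

Emit:
{"op": "servo_tool", "data": {"rows": [[0.7, -0.05, -0.25, 2.5, 0.5, -0.4, 0], [0.7, 0, 0, 2.5, 0, 0, 0], [0.7, 0, 0, 2.5, 0, 0, 0], [0.7, 0, 0, 2.5, 0, 0, 0], [0.7, 0, 0, 2, 0, 0, 0], [0.7, 0, 0, 1.4, 0, 0, 0], [0.7, 0, 0, 0, 0, 0, 0], [0.7, 0, 0, 0, 0, 0, 0]]}}

```text
clock: 8.75
position: [495.7, -251.4, 120.6]
ee_rot: [-0.583, 0.812, -0.0, 0.0]
contact_force: [-0.2, 0.6, 0.1]
gripper_width: 59.9
```

Emit:
{"op": "servo_tool", "data": {"rows": [[0, 0, 0, 0, 0, 0, 0], [0, 0, 0, 0, 0, 0, 0], [0, 0, 0, 0, 0, 0, 0], [0, 0, 0, 0, 0, 0, 0], [0, 0, 0, 0, 0, 0, 0], [0, 0, 0, 0, 0, 0, 0]]}}

```text
clock: 9.35
position: [495.8, -251.7, 121.4]
ee_rot: [-0.583, 0.813, -0.001, 0.001]
contact_force: [-1.1, 1.1, 6.5]
gripper_width: 24.9
```

Emit:
{"op": "servo_tool", "data": {"rows": [[0, 0, 0, -1, 0, 0, 0], [0, 0, 0, -1.5, 0, 0, 0], [0, 0, 0, -2, 0, 0, 0], [0, 0, 0, -2, 0, 0, 0], [0, 0, 0, -2, 0, 0, 0], [0, 0, 0, -2, 0, 0, 0], [0, 0, 0, -2, 0, 0, 0], [0, 0, 0, -2, 0, 0, 0], [0, 0, 0, -2, 0, 0, 0], [0, 0, 0, -2, 0, 0, 0], [0, 0, 0, -1.5, 0, 0, 0], [0, 0, 0, 0, 0, 0, 0]]}}

```text
clock: 10.55
position: [495.8, -251.8, 322.7]
ee_rot: [-0.583, 0.813, -0.002, 0.002]
contact_force: [-0.2, -0.1, -1.4]
gripper_width: 24.6
```

Emit:
{"op": "servo_tool", "data": {"rows": [[0, 0, 0, 0, 0, 0, 6.4], [0, 0, 0, 0, 0, 0, 6.4], [0, 0, 0, 0, 0, 0, 6.4], [0, 0, 0, 0, 0, 0, 6.4], [0, 0, 0, 0, 0, 0, 6.4], [0, 0, 0, 0, 0, 0, 6.4], [0, 0, 0, 0, 0, 0, 6.4], [0, 0, 0, 0, 0, 0, 6.4], [0, 0, 0, 0, 0, 0, 6.4], [0, 0, 0, 0, 0, 0, 6.4], [0, 0, 0, 0, 0, 0, 6.4], [0, 0, 0, 0, 0, 0, 6.4]]}}

```text
clock: 11.75
position: [494.5, -251.2, 318.8]
ee_rot: [0.051, 0.999, 0.001, -0.001]
contact_force: [0.2, -0.2, -1.4]
gripper_width: 24.9
```

```bash
python3 - <<'E'
from h import *
go(574.5,61.3,320,84.3)
E
```

```text
clock 11.75 p [ 494.5 -251.2  318.8] w 24.9 F [ 0.2 -0.2 -1.4] yaw 84.2 j6 -1.49
shift cm [-4.8  31.9  -0.09]
turn [ 0.1 -0.1 -0.1]
```

Emit:
{"op": "servo_tool", "data": {"rows": [[0, -0.3, 2, 0, 0, 0, 0], [0, -0.5, 3, 0, 0, 0, 0], [0, -0.5, 3, 0, 0, 0, 0], [0, -0.5, 3, 0, 0, 0, 0], [0, -0.5, 3, 0, 0, 0, 0], [0, -0.5, 3, 0, 0, 0, 0], [0, -0.5, 3, 0, 0, 0, 0], [0, -0.5, 3, 0, 0, 0, 0], [0, -0.5, 3, 0, 0, 0, 0], [0, -0.5, 3, 0, 0, 0, 0], [0, -0.3, 2, 0, 0, 0, 0], [0, -0.2, 0.9, 0, 0, 0, 0]]}}

```text
clock: 12.95
position: [578.3, 62.5, 318.7]
ee_rot: [0.047, 0.999, -0.0, -0.001]
contact_force: [0.1, 0.3, 0.1]
gripper_width: 24.7
```

Emit:
{"op": "servo_tool", "data": {"rows": [[0, 0, 0, 0, 0, 0, 0], [0, 0, 0, 0, 0, 0, 0], [0, 0, 0, 0, 0, 0, 0]]}}

```text
clock: 13.25
position: [578.3, 59.9, 320.3]
ee_rot: [0.049, 0.999, -0.0, 0.0]
contact_force: [1.0, -0.3, -0.9]
gripper_width: 24.9
```

```bash
python3 - <<'E'
from h import *; go(574.5,61.3,320,84.3)
from bench import *; import cv2
d=get_image('wrist'); w=d['image'][:,:,::-1]
pickle.dump({k:d[k] for k in('mtx','extrinsics')},open('w3.pkl','wb'))
s=get_image('scene')['image'][130:310,270:450,::-1]
o=np.zeros((360,760,3),np.uint8); o[:,360:]=w[60:420,120:520]; o[:,:360]=cv2.resize(s,(360,360),interpolation=cv2.INTER_CUBIC)
cv2.imwrite('pics/w3.png',o)
E
```

```text
clock 13.25 p [578.3  59.9 320.3] w 24.9 F [ 1.  -0.3 -0.9] yaw 84.4 j6 -2.05
shift cm [0.39 0.1  0.03]
turn [-0.   0.   0.1]
```

View pics/w3.png

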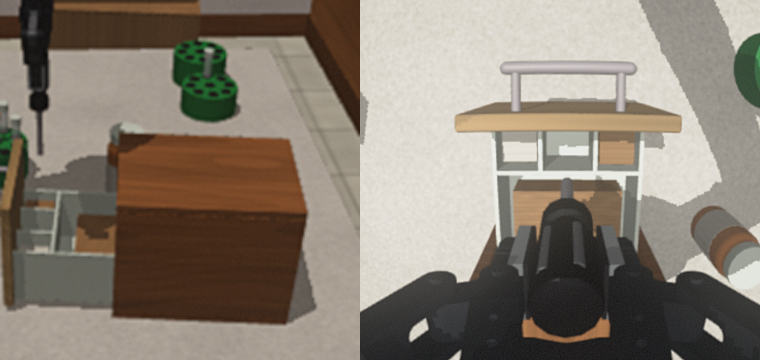

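In the wrist view the upright screwdriver's tip is at about (567,182). The compartment sits between walls at x≈540 and 597, with its rear wall at y≈174. The handle bar runs from (503,68) to (634,69).

```bash
python3 - <<'E'
from h import *
f=lambda x,y,z:fish('w3',x-240,y+60,z)
A,B=f(502,68,150),f(635,68,150);print('handle',A,B,(A+B)/2,np.linalg.norm(A-B)); u=np.array([.995,-.1,0]);print('comp from handle',(A+B)/2+74*u)
W=np.array([f(540,174,96),f(597,174,96)]);print('rear wall corners',W,W.mean(0),'comp',W.mean(0)-26*u)
print('tip',f(567,182,205),f(567,182,200))
E
```

```text
handle [494.2  16.4 150. ] [504.5 123.5 150. ] [499.35  69.95 150.  ] 107.59414482210451
comp from handle [572.98  62.55 150.  ]
rear wall corners [[598.6  32.4  96. ]
 [604.1  88.6  96. ]] [601.35  60.5   96.  ] comp [575.48  63.1   96.  ]
tip [579.2  60.8 205. ] [580.6  60.7 200. ]
```

Emit:
{"op": "servo_tool", "data": {"rows": [[0, 0.45, 0.2, 0, 0, 0, 0], [0, 0, 0, 2, 0, 0, 0], [0, 0, 0, 2, 0, 0, 0], [0, 0, 0, 2, 0, 0, 0], [0, 0, 0, 2, 0, 0, 0], [0, 0, 0, 2, 0, 0, 0], [0, 0, 0, 2, 0, 0, 0], [0, 0, 0, 2, 0, 0, 0], [0, 0, 0, 2, 0, 0, 0], [0, 0, 0, 1.5, 0, 0, 0], [0, 0, 0, 0, 0, 0, 0], [0, 0, 0, 0, 0, 0, 0]]}}

```text
clock: 14.55
position: [574.8, 63.2, 145.9]
ee_rot: [0.048, 0.999, -0.0, 0.001]
contact_force: [0.4, -0.2, -1.5]
gripper_width: 24.6
```

Emit:
{"op": "servo_tool", "data": {"rows": [[0, 0, 0, 0.3, 0, 0, 0], [0, 0, 0, 0.3, 0, 0, 0], [0, 0, 0, 0, 0, 0, 0]]}}

```text
clock: 14.85
position: [574.5, 63.3, 139.5]
ee_rot: [0.048, 0.999, 0.0, 0.001]
contact_force: [-0.2, 0.1, -1.4]
gripper_width: 25.0
```

Emit:
{"op": "servo_tool", "data": {"rows": [[0, 0, 0, 0.3, 0, 0, 0], [0, 0, 0, 0.2, 0, 0, 0], [0, 0, 0, 0, 0, 0, 0]]}}

```text
clock: 15.15
position: [574.3, 63.2, 134.0]
ee_rot: [0.048, 0.999, -0.0, 0.0]
contact_force: [-0.2, -1.0, -1.5]
gripper_width: 24.7
```

Emit:
{"op": "servo_tool", "data": {"rows": [[0, 0, 0, 0.15, 0, 0, 0], [0, 0, 0, 0, 0, 0, 0]]}}

```text
clock: 15.35
position: [574.5, 63.3, 132.7]
ee_rot: [0.048, 0.999, -0.0, 0.0]
contact_force: [-1.1, 0.3, -0.3]
gripper_width: 24.6
```

Emit:
{"op": "servo_tool", "data": {"rows": [[0, 0, 0, 0.15, 0, 0, 0], [0, 0, 0, 0, 0, 0, 0]]}}

```text
clock: 15.55
position: [574.7, 63.4, 131.5]
ee_rot: [0.048, 0.999, 0.0, 0.001]
contact_force: [0.0, 0.2, 0.2]
gripper_width: 24.8
```

Emit:
{"op": "servo_tool", "data": {"rows": [[0, 0, 0, 0.15, 0, 0, 0], [0, 0, 0, 0, 0, 0, 0]]}}

```text
clock: 15.75
position: [575.2, 63.4, 131.4]
ee_rot: [0.048, 0.999, -0.0, 0.001]
contact_force: [-2.0, -0.6, 5.6]
gripper_width: 24.8
```

Emit:
{"op": "servo_tool", "data": {"rows": [[0, 0, 0, 0.1, 0, 0, 0], [0, 0, 0, 0, 0, 0, 0]]}}

```text
clock: 15.95
position: [575.5, 63.3, 131.3]
ee_rot: [0.048, 0.999, -0.0, 0.002]
contact_force: [-1.8, -0.3, 8.1]
gripper_width: 24.7
```

Emit:
{"op": "servo_tool", "data": {"rows": [[0, 0, 0, -0.3, 0, 0, 0], [0, 0.2, 0, 0, 0, -2, 0], [0, 0.2, 0, 0, 0, -2, 0], [0, 0, 0, 0, 0, 0, 0], [0, 0, 0, 0.15, 0, 0, 0], [0, 0, 0, 0, 0, 0, 0]]}}

```text
clock: 16.55
position: [571.0, 63.6, 131.1]
ee_rot: [0.048, 0.998, -0.002, 0.035]
contact_force: [-1.4, -0.8, 4.6]
gripper_width: 24.7
```

Emit:
{"op": "servo_tool", "data": {"rows": [[0, 0, 0, 0.15, 0, 0, 0], [0, 0, 0, 0, 0, 0, 0]]}}

```text
clock: 16.75
position: [572.4, 63.6, 131.0]
ee_rot: [0.048, 0.998, -0.002, 0.037]
contact_force: [-1.7, -2.2, 9.0]
gripper_width: 25.0
```

Emit:
{"op": "servo_tool", "data": {"rows": [[0.4, 0, 0, 0, 0, 0, 0], [0.4, 0, 0, 0, 0, 0, 0], [0.6, 0, 0, 0, 0, 0, 0], [0.6, 0, 0, 0, 0, 0, 0], [0.7, 0, 0, 0, 0, 0, 0], [0.7, 0, 0, 0, 0, 0, 0]]}}

```text
clock: 17.35
position: [570.7, 63.7, 128.7]
ee_rot: [0.048, 0.998, -0.002, 0.035]
contact_force: [0.5, 0.2, 0.8]
gripper_width: 59.5
```

```bash
python3 - <<'E'
from h import *; go(572,63,250,84.4)
from bench import *; import cv2
w=get_image('wrist')['image'][:,:,::-1]
s=get_image('scene')['image'][130:310,270:450,::-1]
o=np.zeros((360,760,3),np.uint8); o[:,360:]=w[60:420,120:520]; o[:,:360]=cv2.resize(s,(360,360),interpolation=cv2.INTER_CUBIC)
cv2.imwrite('pics/w4.png',o)
E
```

```text
clock 17.35 p [570.7  63.7 128.7] w 59.5 F [0.5 0.2 0.8] yaw 84.5 j6 -2.11
shift cm [ -0.99  -0.06 -12.09]
turn [0.  4.  0.1]
```

View pics/w4.png

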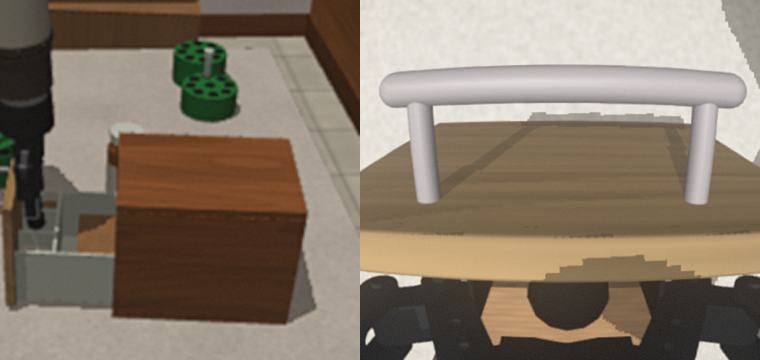

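The screwdriver stands free between the open fingers (dark disc near (567,295)) and rests towards the panel. I'll retreat upwards.

Emit:
{"op": "servo_tool", "data": {"rows": [[0.7, 0, 0, -1, 0, 0, 0], [0.7, 0, 0, -1.5, 0, 0, 0], [0.7, 0, 0, -2, 0, 0, 0], [0.7, 0, 0, -2.5, 0, 0, 0], [0.7, 0, 0, -3, 0, 0, 0], [0.7, 0, 0, -3, 0, 0, 0], [0.7, 0, 0, -3, 0, 0, 0], [0.7, 0, -4, -2, 0, 0, 0], [0.7, 0, -4, 0, 0, 0, 0], [0.7, 0, -4, 0, 0, 0, 0], [0.7, 0, -4, 0, 0, 0, 0], [0.7, 0, 0, 0, 0, 0, 0]]}}

```text
clock: 18.65
position: [541.7, -97.9, 309.4]
ee_rot: [0.051, 0.998, -0.002, 0.036]
contact_force: [-1.1, 1.0, -0.8]
gripper_width: 60.1
```

```bash
python3 - <<'E'
from h import *; go(572,63,250,84.4)
from bench import *; import cv2
t=get_image('top')['image'][180:330,205:445,::-1]
s=get_image('scene')['image'][150:400,200:440,::-1]
o=np.zeros((500,800,3),np.uint8); o[:250,:400]=cv2.resize(t,(400,250),interpolation=cv2.INTER_CUBIC); o[:417,400:]=cv2.resize(s,(400,417),interpolation=cv2.INTER_CUBIC)
o[250:,:400]=cv2.resize(t[45:75,80:128],(400,250),interpolation=cv2.INTER_CUBIC)
cv2.imwrite('pics/end.png',o)
E
```

```text
clock 18.65 p [541.7 -97.9 309.4] w 60.1 F [-1.1  1.  -0.8] yaw 84.2 j6 -1.80
shift cm [-0.95 16.31  6.02]
turn [-0.   4.1 -0.2]
```

View pics/end.png

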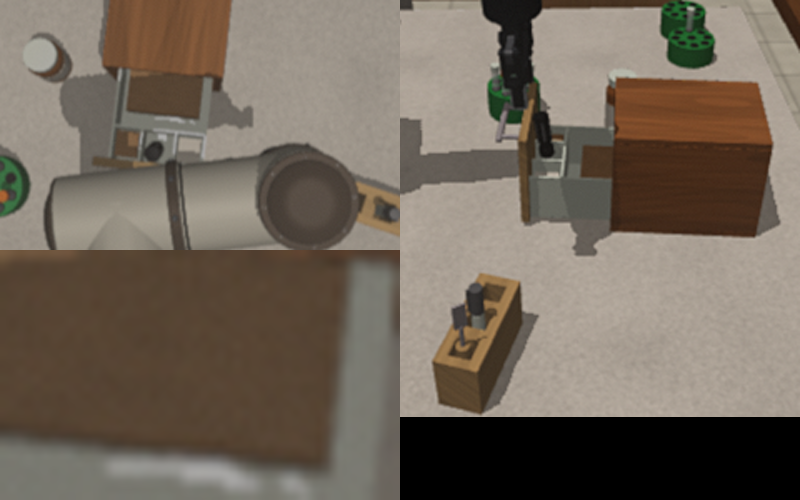

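The screwdriver stands in the middle compartment, leaning on the front panel (scene crop about (543,133), top crop about (153,150)). The marker and spatula are in the block, and the bottle is unmoved. I'll hand it in.

```bash
python3 -c "
from bench import *
job_done(); print(read_state()['clock'])"
```

```text
the job is handed in; nothing more can be done
the job is handed in; nothing more can be done
```

The job is done and handed in at about 18.7 s on the robot's clock; the hand-in gave no verdict.

- **Drawer:** I pinched the handle and pulled it about 126 mm, after a small starting gap. It measured well open afterwards and was left open.
- **Screwdriver:** I gripped it by the handle and lifted it straight out, then turned it and lowered it into the middle compartment. At floor contact the force rose to about 6–9 N. I tilted it 4° towards the front panel and then released it.
- **Last checks:** The final top and scene pictures show it standing blade down in the middle compartment, leaning slightly on the panel. The marker and spatula are still in the block, the brown bottle looks unmoved, and the arm is clear of everything. I judged these by eye and did not measure the final tip position or lean.
- **Disagreements:** The gripper read about 9 mm on the 11 mm bar and about 25 mm on the 26 mm handle. The drawer-bar ends measured 105–108 mm apart against the given 100 mm. Neither affected the job, and one part of the last picture (the enlarged crop) was aimed at the wrong spot and showed nothing useful.

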